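# Turn the die disc onto its key and press it home

### The arm

A 6-joint arm with a two-finger parallel gripper is mounted at the origin on a cart in front of the work surface, level with it; the furniture and walls round the work are solid. World frame = base frame: x ahead of the robot, y to its left, z up, the work surface at z = 0. Lengths are in m, angles in rad, forces in N, time in s.
With the tool pointing down it reaches from about 0.25 to 0.8 m from the base axis. Payload 3.9 kg.
Tool frame: the origin (TCP) lies between the finger pads; the fingertips stand 22 mm ahead of it and the grasp point (between the pads) lies 3 mm ahead of it; z points along the fingers, y is the line along which they close (so a half turn about z gives the same grasp; the last joint's range is limited). The gripper opens to 85 mm and grips with 20 to 120 N. Pads are 22 mm wide; open, the fingers measure 114 mm over their backs; the gripper's body (76 mm by 85 mm) begins 54 mm behind the grasp point. The pads swing forward as they close: fully open they stand 13 mm farther back than shut.
Start: joints at [-1.237, 0.26, -0.138, 1.173, 0, 1.571], TCP at [0.172, -0.496, 0.253] pointing down, gripper open.
Joint ranges: [-2.78, 2.78], [-0.83, 1.72], [-1.28, 1.37], [-1.9, 2.12], [-1.57, 1.48], [-3.14, 3.14]. Speed limits (rad/s): [2.57, 2.57, 3.14, 3.14, 3.14, 3.14].

### API

Orientations are given as a unit quaternion [x, y, z, w].
In Python, from rig import arm gives the robot as it stands.
- The arm moves only by the tool jog_arm, never from a script. Its argument "increments" is a list of rows, each an object of numbers: "dx", "dy", "dz": the shift along the tool's x, y, z as a fraction of full scale; "rx", "ry", "rz": the turn, a rotation vector about the tool's x, y, z as a fraction of full scale; "claw": the opening in per cent of the stroke, from 0 (shut) to 100 (fully open). A call has 1 to 20 rows; each row shifts and turns the commanded pose from where the row before left it, along the tool's axes as they then stand; what a row does not reach is not made up. Full scale, the value 1, is 2 cm for a shift and 0.15 rad for a turn. A row lasts 1/8 s, in which the tool goes at most 62.5 mm and 10.7 degrees, less where a joint would pass 70% of its speed; a pose out of reach is approached as far as the arm can. A call with a number of a shift or a turn outside -1 to 1 is refused whole. A call with a gripper value outside its range is refused whole. The fingers move at their own pace and stop on an object; the grip force is fixed at half the most. Time passes only in rows, so rows that do not move let the fingers close. It gives the time, the measured TCP pose, the force, the opening and the grip force at its end, in the units of the state.
- arm.observe(): the state, without advancing time (a new reading comes with each control period).
- arm.capture(name): name is "scene" or "top" or "wrist"; returns (picture, depth): 480x640x3 uint8, red, green, blue; 480x640 float32, m along the optical axis (not along the pixel's ray), 0 where there is no reading.
- arm.camera_params(name): a dict with "vfov" (degrees; the focal length in pixels is half the picture's height over the tangent of half this angle, whatever the lens; pixels are square), "cx", "cy" (the principal point, pixels), "eye" and "attitude" of the camera in the world; the wrist camera has in their place "tool_from_camera" (4x4, takes a point from camera to tool coordinates, whose origin is the TCP and whose axes are the flange's). Camera axes: x right, y down, z forward; pixel columns grow to the right and rows downward; lengths in m; the calibration is good to about 2 mm. A picture is of the moment at which its call begins: read the wrist's pose just before it. camera_params takes no time and is no camera call.
- arm.job_done(): hands the job in; it is judged then, once.
The state is a dict: "time": time; "joints": joint angles; "qvel": joint speeds; "joint_efforts": joint torques, N m; "tool_pos": TCP position; "tcp_rot": TCP orientation; "force": force on the tool from outside, world axes, zero at the start; "moment": the same for the moment, N m; "opening": finger opening in m; "grip_force": force on a finger pad.
Only numpy, scipy, OpenCV 4.12 (cv2) and the standard library are available. Lean on these libraries where they do the work, as an engineer would, in place of code of your own. Each camera call takes 0.05 s, during which the arm holds its last target. There are 200 camera calls.

### The job

The round blue die disc of the desk punch sits raised on its stand, turned the wrong way. With the fingertips only, push its black stud round until the notch in the rim stands over the yellow key, then press the disc down fully home so that the key sits in the notch, and take the hand away. Do not squeeze the stud between the fingers, do not lift or tip the disc, and leave the things around it alone.

Things in the scene. Friction and masses are not known exactly. Their poses are not given: they have to be found in the camera images.
- stand: grey round die stand fixed to the worktop, foot 140 mm across (145 mm at its rubber edge) and 14 mm high; origin at the centre of its underside, z up, its x axis points from the spindle to the yellow key. A 24 mm thick vertical steel spindle in its middle reaches 41 mm above the worktop.
- key (a point): point on the top of the yellow key, 45 mm out from the stand's axis, 30 mm above the worktop. The key is an upright radial fin, 8 mm wide, from 40 to 66 mm out from the axis, top 30 mm above the worktop; its outer end, 54 to 66 mm out, stands beyond the disc's rim (disc radius 50 mm) and is taller, 40 mm above the worktop.
- collar (a joint): stiff sliding collar on the spindle that carries the disc, in m: 0 = raised (start), 0.008 = fully down. It does not turn, moves down under about 7 N and stays where it is pushed. The disc lies loose on it, and turns on it with little friction.
- die_disc: loose blue disc, 100 mm across, 24 mm thick, about 0.3 kg, resting flat on the collar; a 38 mm hub sleeve goes 8 mm below its underside, inside the collar, with a 26 mm blind bore over the spindle (about 1 mm play all round; the top is closed and flat, so the middle can be pressed). Origin at the centre of its underside, z up, x axis toward the notch. Underside 31 mm above the worktop when raised (1 mm above the key), 23 mm when home; top 55 mm raised, 47 mm home.
- notch (a point): middle of the notch at the underside of the disc, 45 mm from the disc's axis. The notch is open at the rim and through the whole thickness, 14 mm wide, reaching in to 37 mm from the axis; a yellow line on the top points to it.
- disc_top (a point): centre of the disc's flat top, on its axis: the place to press.
- stud_top (a point): top of the black round stud on the disc's top, on the side opposite the notch, 34 mm from the disc's axis; the stud is 17 mm thick at its foot, 15 mm at the top and 18 mm high. It can be pushed either way round; the disc turns freely all the way.
- mug: dotted white mug, 82 mm wide, 91 mm high, origin under its centre; bystander
- sticky_pad: pad of sticky notes, 76x76x14 mm, origin under its centre; bystander
- clip_big: large black binder clip lying on its side, 57x41x17 mm, origin under its centre; bystander
- eraser: eraser in a dark card sleeve, 22x58x12 mm, origin under its centre; bystander
Mind the look-alikes: they are no part of the job. Several things have the shape of the die_disc; the one meant has the colours described above.

How it is judged:
By the outcome, as a careful person would: the job done as asked, in the order asked, and still so for the second after the job is handed in, with the robot touching nothing.
It also fails if it takes over 67 s, if anything falls off the work surface, if the arm or the gripper's body presses on something with over 40 N, if the wrist force passes 120 N, or if a joint passes its speed limit or range.

## Working session

There is one attempt and no reset: what is moved stays moved. The work goes in short steps, Python scripts to look and compute and a tool call to move; the robot and the scene stay as the last step left them, time stands still between calls to the robot, and variables do not carry over. Pictures are saved under pics/ and viewed, at most 10 in all, crops included, and the job is handed in when it is done.

Besides the shell and the picture viewer there is one more tool, called after "Request:" by a JSON object that holds its "fn" and its "kwargs", one argument or row to a line. jog_arm: Moves the arm, as the interface text tells. Its arguments: {"type":"object","properties":{"increments":{"type":"array","items":{"type":"object","properties":{"dx":{"type":"number","minimum":-1,"maximum":1},"dy":{"type":"number","minimum":-1,"maximum":1},"dz":{"type":"number","minimum":-1,"maximum":1},"rx":{"type":"number","minimum":-1,"maximum":1},"ry":{"type":"number","minimum":-1,"maximum":1},"rz":{"type":"number","minimum":-1,"maximum":1},"claw":{"type":"number"}}}}},"required":["increments"]}

```bash
mkdir -p pics; cat > h.py <<'E'
import numpy as np,cv2
from scipy.spatial.transform import Rotation as R
from rig import arm
def K(n):
    p=arm.camera_params(n); return p,240/np.tan(np.radians(p['vfov'])/2)
def pose(n):
    p,f=K(n)
    if n=='wrist':
        s=arm.observe(); T=np.eye(4);T[:3,:3]=R.from_quat(s['tcp_rot']).as_matrix();T[:3,3]=s['tool_pos']
        return T@np.array(p['tool_from_camera']),f,p
    T=np.eye(4);a=np.array(p['attitude']);T[:3,:3]=a if a.shape==(3,3) else R.from_quat(a).as_matrix();T[:3,3]=p['eye'];return T,f,p
def cloud(n):
    T,f,p=pose(n);im,d=arm.capture(n)
    v,u=np.mgrid[:480,:640]
    P=np.stack([(u-p['cx'])/f*d,(v-p['cy'])/f*d,d],-1)@T[:3,:3].T+T[:3,3]
    return im,d,P
def save(n,im): cv2.imwrite('pics/'+n,cv2.cvtColor(im,cv2.COLOR_RGB2BGR))
E
python3 - <<'E'
from h import *
for n in('scene','top'):
    im,d,P=cloud(n); np.savez(''+n+'.npz',im=im,d=d,P=P); save(n+'0.png',im); print(arm.camera_params(n))
print(arm.camera_params('wrist')); s=arm.observe();print(s)
E
```

```text
{'vfov': 52.274243074498436, 'cx': 319.48925871546777, 'cy': 245.3360232017061, 'eye': array([0.06664235, 0.93832611, 0.62707424]), 'attitude': array([-0.20888005,  0.84395559, -0.48148159,  0.11083127])}
{'vfov': 47.36174067417147, 'cx': 323.1684686394022, 'cy': 244.69970705798573, 'eye': array([0.39751081, 0.09689074, 1.42913419]), 'attitude': array([-0.70152293,  0.71163349, -0.02087167,  0.03174477])}
{'vfov': 66.76329988006006, 'cx': 315.1032330411391, 'cy': 238.14563892141223, 'tool_from_camera': array([[ 1.64824185e-03, -9.47636844e-01, -3.19345731e-01,
         8.14686886e-02],
       [ 9.99998508e-01,  1.72700055e-03,  3.65435928e-05,
        -5.58116362e-04],
       [ 5.16880198e-04, -3.19345315e-01,  9.47638276e-01,
        -1.21044069e-01],
       [ 0.00000000e+00,  0.00000000e+00,  0.00000000e+00,
         1.00000000e+00]])}
{'time': 0.1, 'joints': array([-1.23699877e+00,  2.60653844e-01, -1.39222928e-01,  1.17268858e+00,
       -2.28705590e-05,  1.57080661e+00]), 'qvel': array([-0.00020597, -0.00094048,  0.00398069, -0.00119624, -0.00152816,
        0.00123818]), 'joint_efforts': array([ 1.24699363e-03, -4.06509125e+01,  2.54527473e+01,  1.01414262e-02,
        1.06567891e-04, -1.32075539e-05]), 'tool_pos': array([ 0.1718181 , -0.49549726,  0.25253595]), 'tcp_rot': array([ 9.86105165e-01,  1.66119897e-01, -1.58220294e-04, -8.70320122e-04]), 'force': array([-0.45379385, -0.19826086, -0.13651297]), 'moment': array([0.04092561, 0.04612322, 0.00838604]), 'grip_force': 0.0, 'opening': 0.08555979178333686}
```

View pics/top0.png

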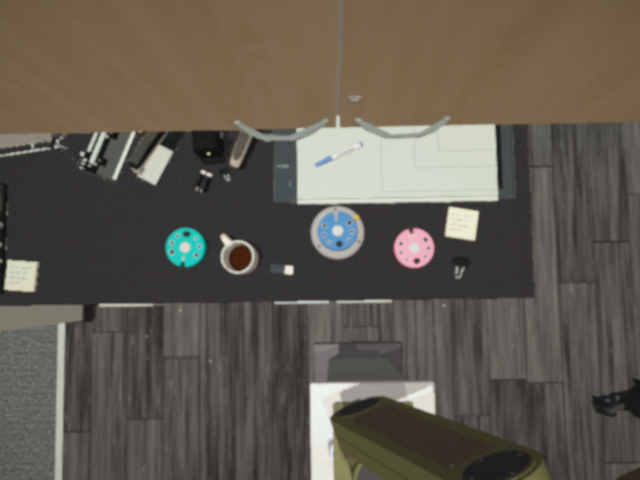

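View pics/scene0.png

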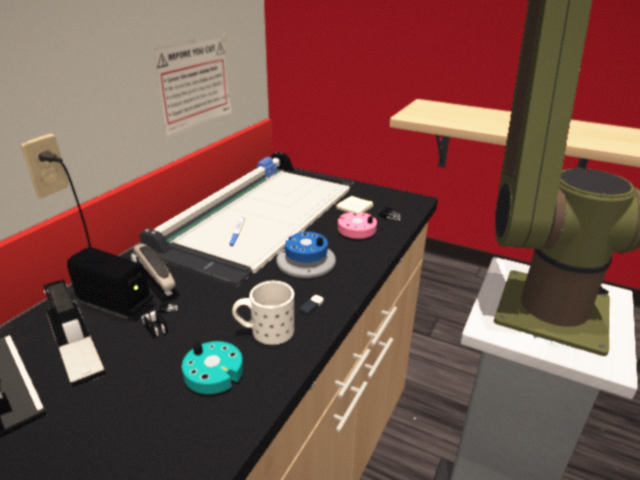

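The top view shows the blue disc at about (338,231), with the yellow key near (357,217). The scene view shows it at (306,247), with an overhead cabinet behind. Next I'll compute its position and zoom in.

```bash
python3 - <<'E'
from h import *
z=np.load('top.npz');im,P,d=z['im'],z['P'],z['d']
for n in('top','scene'):
    z=np.load(n+'.npz');im,P=z['im'],z['P']
    h=cv2.cvtColor(im,cv2.COLOR_RGB2HSV)
    b=(h[...,0]>98)&(h[...,0]<118)&(h[...,1]>120)&(h[...,2]>60)&(P[...,2]>.02)&(P[...,2]<.1)
    b=cv2.morphologyEx(b.astype('uint8'),cv2.MORPH_OPEN,np.ones((3,3)));_,l,st,c=cv2.connectedComponentsWithStats(b)
    i=1+st[1:,4].argmax();Q=P[l==i];t=Q[Q[:,2]>np.percentile(Q[:,2],60)-.004]
    print(n,st[i],c[i],np.percentile(Q[:,2],[5,50,95]),cv2.minEnclosingCircle(t[:,:2].astype('f4')))
    y=(h[...,0]>15)&(h[...,0]<32)&(h[...,1]>140)&(h[...,2]>120)&(np.linalg.norm(P[...,:2]-t[:,:2].mean(0),axis=-1)<.08)&(P[...,2]<.1)
    v,u=np.nonzero(y);print(np.c_[u,v,(P[y]*1000).round()][:40].astype(int).tolist())
    x,yy,w,hh,_=st[i];cr=im[yy-15:yy+hh+15,x-15:x+w+15];save(n+'c.png',cv2.resize(cr,None,fx=6,fy=6,interpolation=cv2.INTER_CUBIC))
z=np.load('top.npz');print(z['P'][100,340],z['P'][60,250],z['P'][30:140:10,300,:].round(2).tolist())
E
```

```text
top [323 213  26  37 484] [337.00619835 230.88429752] [0.04987417 0.05470382 0.06019653] ((0.5348979234695435, 0.08114511519670486), 0.04712935537099838)
[[357, 215, 576, 30, 40], [358, 215, 581, 26, 0], [356, 216, 573, 33, 41], [357, 216, 573, 30, 41], [358, 216, 574, 27, 35], [359, 216, 579, 23, -2], [355, 217, 571, 35, 42], [356, 217, 571, 33, 40], [357, 217, 571, 30, 42], [358, 217, 571, 28, 39], [355, 218, 568, 35, 40], [356, 218, 569, 33, 38], [357, 218, 568, 30, 39], [355, 219, 566, 35, 40]]
scene [286 232  42  30 802] [306.32294264 248.35660848] [0.03488721 0.05341128 0.05639966] ((0.5349002480506897, 0.08239366114139557), 0.0509764589369297)
[]
[0.65119726 0.08198179 0.69447712] [0.64053987 0.18136149 0.85816955] [[0.64, 0.12, 0.92], [0.64, 0.12, 0.91], [0.64, 0.13, 0.88], [0.64, 0.13, 0.86], [0.64, 0.13, 0.83], [0.64, 0.13, 0.8], [0.64, 0.13, 0.77], [0.64, 0.14, 0.73], [0.64, 0.14, 0.69], [0.64, 0.14, 0.64], [0.81, 0.17, 0.01]]
```

View pics/topc.png

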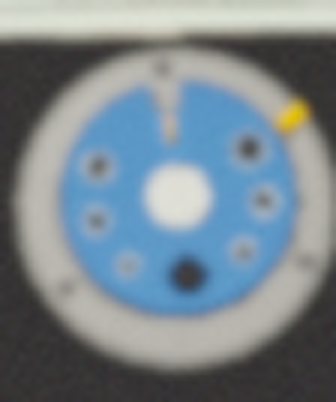

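Disc centre is about (0.535, 0.082). The key is at about -54°, the notch at about +5°, and the stud on the robot's side. I'll push the stud clockwise by about 60° with the fingers shut, but first move to a hover.

Request:
{"fn": "jog_arm", "kwargs": {
  "increments": [
    {"dx": 0.95,"dy": -0.8,"claw": 0},
    {"dx": 0.95,"dy": -0.8},
    {"dx": 0.95,"dy": -0.8},
    {"dx": 0.95,"dy": -0.8},
    {"dx": 0.95,"dy": -0.8},
    {"dx": 0.95,"dy": -0.8},
    {"dx": 0.95,"dy": -0.8},
    {"dx": 0.95,"dy": -0.8},
    {"dx": 0.95,"dy": -0.8},
    {"dx": 0.95,"dy": -0.8},
    {"dx": 0.95,"dy": -0.8},
    {"dx": 0.95,"dy": -0.8}
  ]
}}

```text
schema error: expected keys dx, dy, dz, rx, ry, rz, claw
```

Request:
{"fn": "jog_arm", "kwargs": {
  "increments": [
    {"dx": 0.95,"dy": -0.8},
    {"dx": 0.95,"dy": -0.8},
    {"dx": 0.95,"dy": -0.8},
    {"dx": 0.95,"dy": -0.8},
    {"dx": 0.95,"dy": -0.8},
    {"dx": 0.95,"dy": -0.8},
    {"dx": 0.95,"dy": -0.8},
    {"dx": 0.95,"dy": -0.8},
    {"dx": 0.95,"dy": -0.8},
    {"dx": 0.95,"dy": -0.8},
    {"dx": 0.9,"dy": -0.75},
    {"rz": 0.8,"dz": 0.7},
    {"rz": 0.8,"dz": 0.7},
    {"dz": 0.7},
    {"dz": 0.7},
    {},
    {}
  ]
}}

```text
schema error: expected keys dx, dy, dz, rx, ry, rz, claw
```

```bash
cat > look.py <<'E'
from h import *
import sys
n=sys.argv[1]
s=arm.observe();im,d,P=cloud('wrist');save(n+'.png',im);np.savez(n+'.npz',im=im,d=d,P=P)
print(s['time'],s['tool_pos'].round(4),R.from_quat(s['tcp_rot']).apply([1,0,0]).round(3),s['joints'].round(2),s['force'].round(1))
h=cv2.cvtColor(im,cv2.COLOR_RGB2HSV)
b=(h[...,0]>95)&(h[...,0]<120)&(h[...,1]>90)&(P[...,2]>.035)&(P[...,2]<.065)
t=P[b];zm=np.median(t[:,2]);t=t[abs(t[:,2]-zm)<.004]
print('top z',zm,cv2.minEnclosingCircle(t[:,:2].astype('f4')))
c=np.array(cv2.minEnclosingCircle(t[:,:2].astype('f4'))[0])
r=np.linalg.norm(P[...,:2]-c,axis=-1)
y=(h[...,0]>15)&(h[...,0]<33)&(h[...,1]>130)&(h[...,2]>90)&(r<.075)&(P[...,2]<.065)
def rep(l,m):
    if m.sum()<5: return print(l,m.sum())
    p=np.median(P[m],0);q=p[:2]-c;v,u=np.nonzero(m);print(l,m.sum(),p.round(4),'ang',np.degrees(np.arctan2(q[1],q[0])).round(1),'r',np.hypot(*q).round(4),'px',u.mean().round(),v.mean().round())
rep('key',y&(r>.052)&(P[...,2]>.03));rep('keytop',y&(r>.055)&(abs(P[...,2]-.04)<.004));rep('line',y&(r<.045)&(P[...,2]>.04))
k=(h[...,2]<70)&(P[...,2]>zm+.006)&(P[...,2]<zm+.024)&(r<.05);rep('stud',k)
k=(abs(P[...,2]-zm-.018)<.0035)&(r<.05)&(h[...,2]<80);rep('studtop',k)
E
python3 look.py w1
```

```text
0.1 [ 0.1718 -0.4955  0.2525] [ 0.945  0.328 -0.   ] [-1.24  0.26 -0.14  1.17 -0.    1.57] [-0.5 -0.2 -0.1]
top z nan ((0.0, 0.0), 0.0)
key 0
keytop 0
line 0
stud 0
studtop 0
  return _methods._mean(a, axis=axis, dtype=dtype,
  ret = ret.dtype.type(ret / rcount)
```

View pics/w1.png

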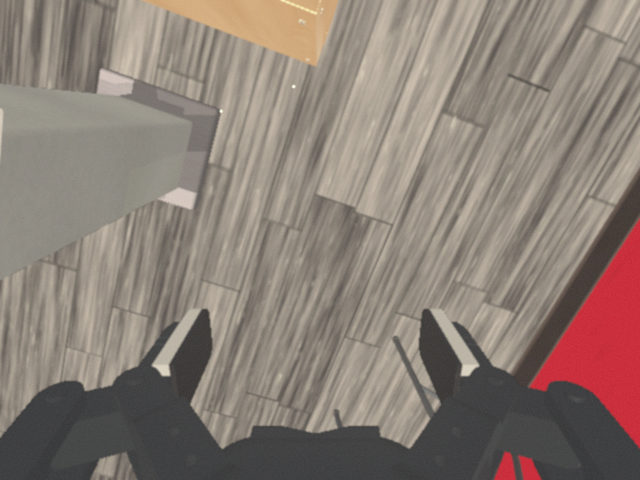

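The rows need every key, so nothing has moved yet. The picture shows only the floor. I'll resend the moves with full rows.

Request:
{"fn": "jog_arm", "kwargs": {
  "increments": [
    {"dx": 0.95,"dy": -0.8,"dz": 0,"rx": 0,"ry": 0,"rz": 0,"claw": 0},
    {"dx": 0.95,"dy": -0.8,"dz": 0,"rx": 0,"ry": 0,"rz": 0,"claw": 0},
    {"dx": 0.95,"dy": -0.8,"dz": 0,"rx": 0,"ry": 0,"rz": 0,"claw": 0},
    {"dx": 0.95,"dy": -0.8,"dz": 0,"rx": 0,"ry": 0,"rz": 0,"claw": 0},
    {"dx": 0.95,"dy": -0.8,"dz": 0,"rx": 0,"ry": 0,"rz": 0,"claw": 0},
    {"dx": 0.95,"dy": -0.8,"dz": 0,"rx": 0,"ry": 0,"rz": 0,"claw": 0},
    {"dx": 0.95,"dy": -0.8,"dz": 0,"rx": 0,"ry": 0,"rz": 0,"claw": 0},
    {"dx": 0.95,"dy": -0.8,"dz": 0,"rx": 0,"ry": 0,"rz": 0,"claw": 0},
    {"dx": 0.95,"dy": -0.8,"dz": 0,"rx": 0,"ry": 0,"rz": 0,"claw": 0},
    {"dx": 0.95,"dy": -0.8,"dz": 0,"rx": 0,"ry": 0,"rz": 0,"claw": 0},
    {"dx": 0.95,"dy": -0.8,"dz": 0,"rx": 0,"ry": 0,"rz": 0,"claw": 0},
    {"dx": 0.95,"dy": -0.8,"dz": 0,"rx": 0,"ry": 0,"rz": 0,"claw": 0}
  ]
}}

```text
time: 1.65
tool_pos: [0.3244, -0.2378, 0.2532]
tcp_rot: [0.986, 0.167, -0.0, -0.0]
force: [-0.5, 0.2, -0.1]
opening: 0.0
grip_force: 0.0
```

Request:
{"fn": "jog_arm", "kwargs": {
  "increments": [
    {"dx": 0.95,"dy": -0.8,"dz": 0,"rx": 0,"ry": 0,"rz": 0,"claw": 0},
    {"dx": 0.95,"dy": -0.8,"dz": 0,"rx": 0,"ry": 0,"rz": 0,"claw": 0},
    {"dx": 0.95,"dy": -0.8,"dz": 0,"rx": 0,"ry": 0,"rz": 0,"claw": 0},
    {"dx": 0.95,"dy": -0.8,"dz": 0,"rx": 0,"ry": 0,"rz": 0,"claw": 0},
    {"dx": 0.95,"dy": -0.8,"dz": 0,"rx": 0,"ry": 0,"rz": 0,"claw": 0},
    {"dx": 0.95,"dy": -0.8,"dz": 0,"rx": 0,"ry": 0,"rz": 0,"claw": 0},
    {"dx": 0.95,"dy": -0.8,"dz": 0,"rx": 0,"ry": 0,"rz": 0,"claw": 0},
    {"dx": 0.95,"dy": -0.8,"dz": 0,"rx": 0,"ry": 0,"rz": 0,"claw": 0},
    {"dx": 0.95,"dy": -0.8,"dz": 0,"rx": 0,"ry": 0,"rz": 0,"claw": 0},
    {"dx": 0.95,"dy": -0.8,"dz": 0,"rx": 0,"ry": 0,"rz": 0,"claw": 0},
    {"dx": 0.95,"dy": -0.8,"dz": 0,"rx": 0,"ry": 0,"rz": 0,"claw": 0},
    {"dx": 0.95,"dy": -0.8,"dz": 0,"rx": 0,"ry": 0,"rz": 0,"claw": 0},
    {"dx": 0.95,"dy": -0.8,"dz": 0,"rx": 0,"ry": 0,"rz": 0,"claw": 0},
    {"dx": 0,"dy": 0,"dz": 0.8,"rx": 0,"ry": 0,"rz": 0.8,"claw": 0},
    {"dx": 0,"dy": 0,"dz": 0.8,"rx": 0,"ry": 0,"rz": 0.8,"claw": 0},
    {"dx": 0,"dy": 0,"dz": 0.8,"rx": 0,"ry": 0,"rz": 0,"claw": 0},
    {"dx": 0,"dy": 0,"dz": 0,"rx": 0,"ry": 0,"rz": 0,"claw": 0},
    {"dx": 0,"dy": 0,"dz": 0,"rx": 0,"ry": 0,"rz": 0,"claw": 0}
  ]
}}

```text
time: 3.9
tool_pos: [0.4895, 0.038, 0.2059]
tcp_rot: [0.999, 0.047, 0.0, -0.0]
force: [-0.1, 0.9, 0.3]
opening: -0.0001
grip_force: 0.0
```

```bash
python3 look.py w2
```

```text
3.9 [0.4895 0.038  0.2059] [0.996 0.094 0.   ] [ 0.08  0.23 -0.31  1.03  0.    3.12] [-0.1  0.9  0.3]
top z 0.05555692807867274 ((0.5371748805046082, 0.08273670822381973), 0.049834758043289185)
key 174 [0.5716 0.0342 0.0401] ang -54.7 r 0.0595 px 331.0 115.0
keytop 146 [0.5722 0.0334 0.0403] ang -54.6 r 0.0605 px 332.0 115.0
line 53 [0.565  0.0856 0.0557] ang 5.9 r 0.0279 px 259.0 117.0
stud 368 [0.5055 0.0778 0.0731] ang -171.2 r 0.032 px 263.0 206.0
studtop 302 [0.5044 0.0784 0.0733] ang -172.4 r 0.0331 px 262.0 208.0
```

View pics/w2.png

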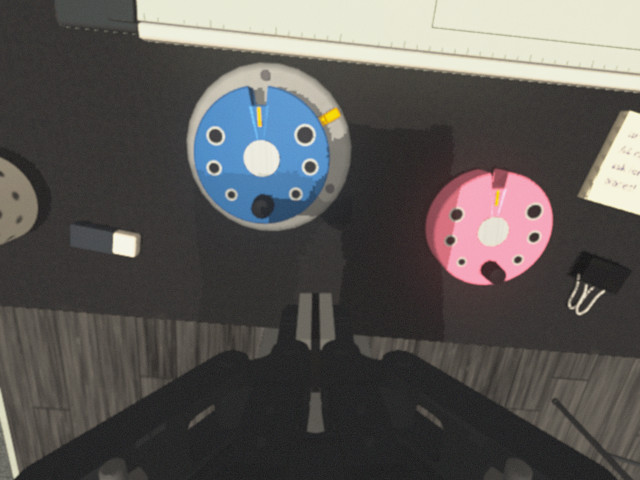

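Wrist view: disc centre at pixel (262,158), the notch straight up at (259,95), the key at (331,116), and the stud at (263,206). The notch is at about 7° and the key at -54.6°, so the disc needs about -61°. Joint 6 is at its limit, so I'll turn the tool back 90° and push with its +x side.

Request:
{"fn": "jog_arm", "kwargs": {
  "increments": [
    {"dx": 0,"dy": 0,"dz": 0,"rx": 0,"ry": 0,"rz": -1,"claw": 0},
    {"dx": 0,"dy": 0,"dz": 0,"rx": 0,"ry": 0,"rz": -1,"claw": 0},
    {"dx": 0,"dy": 0,"dz": 0.4,"rx": 0,"ry": 0,"rz": -1,"claw": 0},
    {"dx": 0,"dy": 0,"dz": 0.4,"rx": 0,"ry": 0,"rz": -1,"claw": 0},
    {"dx": 0,"dy": 0,"dz": 0.4,"rx": 0,"ry": 0,"rz": -1,"claw": 0},
    {"dx": 0,"dy": 0,"dz": 0.4,"rx": 0,"ry": 0,"rz": -1,"claw": 0},
    {"dx": 0,"dy": 0,"dz": 0.4,"rx": 0,"ry": 0,"rz": -1,"claw": 0},
    {"dx": 0,"dy": 0,"dz": 0.4,"rx": 0,"ry": 0,"rz": -1,"claw": 0},
    {"dx": 0,"dy": 0,"dz": 0.4,"rx": 0,"ry": 0,"rz": -1,"claw": 0},
    {"dx": 0,"dy": 0,"dz": 0.4,"rx": 0,"ry": 0,"rz": -1,"claw": 0},
    {"dx": 0.35,"dy": 0.9,"dz": 0,"rx": 0,"ry": 0,"rz": -0.5,"claw": 0},
    {"dx": 0,"dy": 0,"dz": 0,"rx": 0,"ry": 0,"rz": 0,"claw": 0},
    {"dx": 0,"dy": 0,"dz": 0,"rx": 0,"ry": 0,"rz": 0,"claw": 0}
  ]
}}

```text
time: 5.58
tool_pos: [0.5072, 0.0449, 0.1417]
tcp_rot: [0.672, 0.741, -0.0, -0.0]
force: [-0.3, -0.1, 0.2]
opening: -0.0
grip_force: 0.0
```

```bash
python3 look.py w3
```

```text
5.575 [0.5072 0.0449 0.1417] [-0.097  0.995 -0.   ] [ 0.09  0.31 -0.38  0.88 -0.    1.56] [-0.3 -0.1  0.2]
top z 0.055442094713926526 ((0.5375783443450928, 0.0825439915060997), 0.05016767978668213)
key 122 [0.5729 0.0327 0.04  ] ang -54.7 r 0.061 px 412.0 275.0
keytop 122 [0.5729 0.0327 0.04  ] ang -54.7 r 0.061 px 412.0 275.0
line 80 [0.5656 0.0858 0.0558] ang 6.6 r 0.0282 px 424.0 202.0
stud 628 [0.5032 0.0814 0.0731] ang -178.1 r 0.0344 px 316.0 206.0
studtop 541 [0.5034 0.0803 0.0732] ang -176.2 r 0.0342 px 316.0 208.0
```

Request:
{"fn": "jog_arm", "kwargs": {
  "increments": [
    {"dx": 0,"dy": 0,"dz": 0.9,"rx": 0,"ry": 0,"rz": 0,"claw": 0},
    {"dx": 0,"dy": 0,"dz": 0.9,"rx": 0,"ry": 0,"rz": 0,"claw": 0},
    {"dx": 0,"dy": 0,"dz": 0.6,"rx": 0,"ry": 0,"rz": 0,"claw": 0},
    {"dx": 0,"dy": 0,"dz": 0.4,"rx": 0,"ry": 0,"rz": 0,"claw": 0},
    {"dx": 0,"dy": 0,"dz": 0,"rx": 0,"ry": 0,"rz": 0,"claw": 0},
    {"dx": 0.2,"dy": 0,"dz": 0,"rx": 0,"ry": 0,"rz": 0,"claw": 0},
    {"dx": 0.2,"dy": 0,"dz": 0,"rx": 0,"ry": 0,"rz": 0,"claw": 0},
    {"dx": 0.1,"dy": 0,"dz": 0,"rx": 0,"ry": 0,"rz": 0,"claw": 0},
    {"dx": 0.1,"dy": 0,"dz": 0,"rx": 0,"ry": 0,"rz": 0,"claw": 0},
    {"dx": 0,"dy": 0,"dz": 0,"rx": 0,"ry": 0,"rz": 0,"claw": 0},
    {"dx": 0,"dy": 0,"dz": 0,"rx": 0,"ry": 0,"rz": 0,"claw": 0}
  ]
}}

```text
time: 7.0
tool_pos: [0.5064, 0.0569, 0.0853]
tcp_rot: [0.672, 0.741, -0.0, 0.0]
force: [0.8, 0.0, -0.4]
opening: -0.0
grip_force: 0.0
```

```bash
python3 look.py w4
```

```text
7.0 [0.5064 0.0569 0.0853] [-0.098  0.995 -0.   ] [ 0.11  0.37 -0.46  0.74 -0.    1.58] [ 0.8  0.  -0.4]
top z 0.055419848805694116 ((0.5379520058631897, 0.08269502967596054), 0.050590187311172485)
key 91 [0.574  0.0314 0.0403] ang -54.9 r 0.0628 px 438.0 343.0
keytop 91 [0.574  0.0314 0.0403] ang -54.9 r 0.0628 px 438.0 343.0
line 149 [0.5657 0.086  0.0558] ang 6.8 r 0.0279 px 456.0 257.0
stud 1690 [0.5037 0.0797 0.0731] ang -175.1 r 0.0344 px 315.0 277.0
studtop 1285 [0.5038 0.0787 0.0732] ang -173.3 r 0.0344 px 315.0 279.0
```

View pics/w4.png

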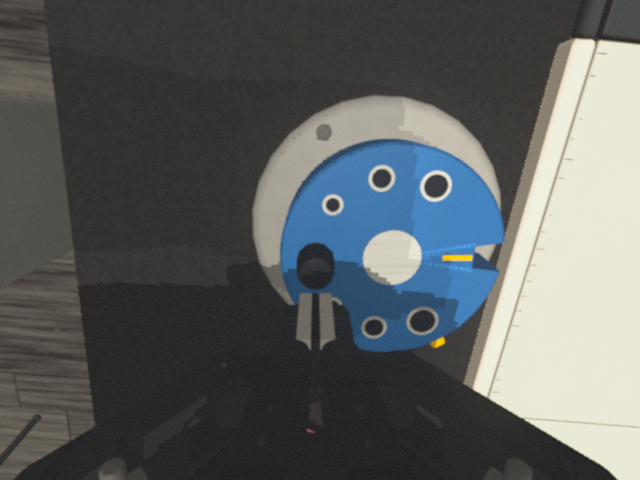

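Shut fingertips are just behind the stud (315,277), with the notch at right (485,256) and the key at (438,343). Now the slow arc push.

Request:
{"fn": "jog_arm", "kwargs": {
  "increments": [
    {"dx": 0.13,"dy": -0.07,"dz": 0,"rx": 0,"ry": 0,"rz": 0.5,"claw": 0},
    {"dx": 0.13,"dy": -0.07,"dz": 0,"rx": 0,"ry": 0,"rz": 0.5,"claw": 0},
    {"dx": 0.13,"dy": -0.07,"dz": 0,"rx": 0,"ry": 0,"rz": 0.5,"claw": 0},
    {"dx": 0.13,"dy": -0.07,"dz": 0,"rx": 0,"ry": 0,"rz": 0.5,"claw": 0},
    {"dx": 0.13,"dy": -0.07,"dz": 0,"rx": 0,"ry": 0,"rz": 0.5,"claw": 0},
    {"dx": 0.13,"dy": -0.07,"dz": 0,"rx": 0,"ry": 0,"rz": 0.5,"claw": 0},
    {"dx": 0.13,"dy": -0.07,"dz": 0,"rx": 0,"ry": 0,"rz": 0.5,"claw": 0},
    {"dx": 0.13,"dy": -0.07,"dz": 0,"rx": 0,"ry": 0,"rz": 0.5,"claw": 0},
    {"dx": 0,"dy": 0,"dz": 0,"rx": 0,"ry": 0,"rz": 0,"claw": 0},
    {"dx": 0,"dy": 0,"dz": 0,"rx": 0,"ry": 0,"rz": 0,"claw": 0}
  ]
}}

```text
time: 8.3
tool_pos: [0.4986, 0.0787, 0.0852]
tcp_rot: [0.86, 0.51, -0.0, 0.0]
force: [0.0, -0.4, 0.5]
opening: -0.0003
grip_force: 0.7
```

```bash
python3 look.py w5
```

```text
8.3 [0.4986 0.0787 0.0852] [ 0.48   0.877 -0.001] [ 0.16  0.36 -0.47  0.74 -0.    2.23] [ 0.  -0.4  0.5]
top z 0.055429940912677986 ((0.5383235216140747, 0.08308553695678711), 0.050404734909534454)
key 154 [0.574  0.0321 0.0401] ang -55.0 r 0.0622 px 491.0 296.0
keytop 153 [0.574  0.0321 0.0401] ang -55.0 r 0.0623 px 491.0 296.0
line 148 [0.5657 0.0733 0.0559] ang -19.7 r 0.0291 px 457.0 247.0
stud 1688 [0.5073 0.0959 0.0731] ang 157.5 r 0.0336 px 314.0 283.0
studtop 1259 [0.5068 0.095  0.0732] ang 159.3 r 0.0337 px 314.0 285.0
```

Request:
{"fn": "jog_arm", "kwargs": {
  "increments": [
    {"dx": 0.13,"dy": -0.07,"dz": 0,"rx": 0,"ry": 0,"rz": 0.5,"claw": 0},
    {"dx": 0.13,"dy": -0.07,"dz": 0,"rx": 0,"ry": 0,"rz": 0.5,"claw": 0},
    {"dx": 0.13,"dy": -0.07,"dz": 0,"rx": 0,"ry": 0,"rz": 0.5,"claw": 0},
    {"dx": 0.13,"dy": -0.07,"dz": 0,"rx": 0,"ry": 0,"rz": 0.5,"claw": 0},
    {"dx": 0.13,"dy": -0.07,"dz": 0,"rx": 0,"ry": 0,"rz": 0.5,"claw": 0},
    {"dx": 0.13,"dy": -0.07,"dz": 0,"rx": 0,"ry": 0,"rz": 0.5,"claw": 0},
    {"dx": 0.07,"dy": -0.03,"dz": 0,"rx": 0,"ry": 0,"rz": 0.25,"claw": 0},
    {"dx": 0,"dy": 0,"dz": 0,"rx": 0,"ry": 0,"rz": 0,"claw": 0},
    {"dx": 0,"dy": 0,"dz": 0,"rx": 0,"ry": 0,"rz": 0,"claw": 0}
  ]
}}

```text
time: 9.48
tool_pos: [0.5022, 0.0975, 0.0851]
tcp_rot: [0.958, 0.287, -0.001, -0.0]
force: [-3.3, -0.4, 1.6]
opening: -0.0
grip_force: 1.5
```

```bash
python3 look.py w6
```

```text
9.475 [0.5022 0.0975 0.0851] [ 0.835  0.55  -0.001] [ 0.19  0.37 -0.45  0.75  0.    2.75] [-3.3 -0.4  1.6]
top z 0.05545135739620212 ((0.538323163986206, 0.08206948637962341), 0.050491925328969955)
key 545 [0.5719 0.0356 0.0395] ang -54.1 r 0.0573 px 502.0 240.0
keytop 320 [0.5732 0.0339 0.0401] ang -54.1 r 0.0595 px 508.0 241.0
line 147 [0.5573 0.0602 0.0557] ang -49.0 r 0.029 px 456.0 250.0
stud 1707 [0.5168 0.1089 0.0731] ang 128.7 r 0.0344 px 314.0 283.0
studtop 1296 [0.516  0.1084 0.0733] ang 130.4 r 0.0345 px 314.0 286.0
```

View pics/w6.png

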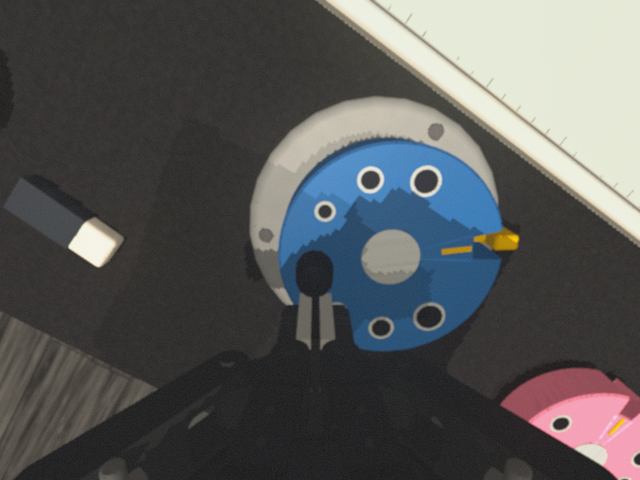

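The notch (485,250) now nearly meets the key (508,241). About 5.3° is left.

Request:
{"fn": "jog_arm", "kwargs": {
  "increments": [
    {"dx": 0.06,"dy": -0.03,"dz": 0,"rx": 0,"ry": 0,"rz": 0.22,"claw": 0},
    {"dx": 0.06,"dy": -0.03,"dz": 0,"rx": 0,"ry": 0,"rz": 0.22,"claw": 0},
    {"dx": 0.04,"dy": -0.02,"dz": 0,"rx": 0,"ry": 0,"rz": 0.16,"claw": 0},
    {"dx": 0,"dy": 0,"dz": 0,"rx": 0,"ry": 0,"rz": 0,"claw": 0},
    {"dx": 0,"dy": 0,"dz": 0,"rx": 0,"ry": 0,"rz": 0,"claw": 0},
    {"dx": -0.15,"dy": 0,"dz": 0,"rx": 0,"ry": 0,"rz": 0,"claw": 0},
    {"dx": -0.5,"dy": 0,"dz": 0,"rx": 0,"ry": 0,"rz": 0,"claw": 0},
    {"dx": 0,"dy": 0,"dz": -1,"rx": 0,"ry": 0,"rz": 0,"claw": 0},
    {"dx": 0,"dy": 0,"dz": -1,"rx": 0,"ry": 0,"rz": 0,"claw": 0},
    {"dx": 0,"dy": 0,"dz": 0,"rx": 0,"ry": 0,"rz": 0,"claw": 0},
    {"dx": 0,"dy": 0,"dz": 0,"rx": 0,"ry": 0,"rz": 0,"claw": 0}
  ]
}}

```text
time: 10.9
tool_pos: [0.4931, 0.0941, 0.1249]
tcp_rot: [0.97, 0.243, -0.0, 0.0]
force: [-0.6, -0.4, 0.7]
opening: 0.0002
grip_force: 0.0
```

```bash
python3 look.py w7; python3 - <<'E'
import cv2
im=cv2.imread('pics/w7.png');cv2.imwrite('pics/w7c.png',cv2.resize(im[100:340,240:560],None,fx=2.5,fy=2.5,interpolation=cv2.INTER_CUBIC))
E
```

```text
10.9 [0.4931 0.0941 0.1249] [ 0.882  0.472 -0.   ] [ 0.19  0.31 -0.42  0.84 -0.    2.84] [-0.6 -0.4  0.7]
top z 0.0554592463100006 ((0.538294792175293, 0.08189743012189865), 0.05032937973737717)
key 307 [0.5723 0.0344 0.0399] ang -54.4 r 0.0584 px 474.0 190.0
keytop 229 [0.5729 0.0333 0.0401] ang -54.5 r 0.0597 px 476.0 189.0
line 89 [0.5542 0.058  0.056 ] ang -56.4 r 0.0287 px 430.0 204.0
stud 789 [0.522  0.1117 0.073 ] ang 118.6 r 0.0339 px 312.0 218.0
studtop 668 [0.521  0.1113 0.0732] ang 120.4 r 0.0341 px 312.0 220.0
```

View pics/w7c.png

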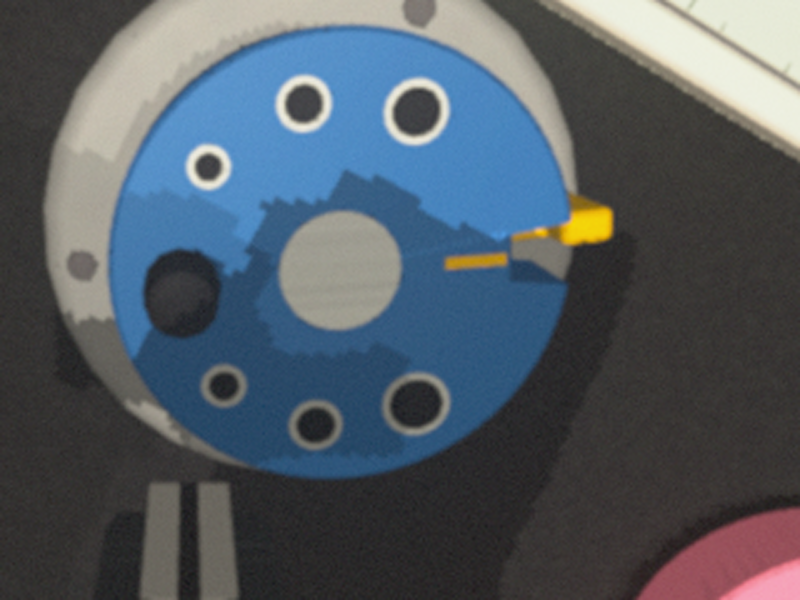

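The key shows at the upper edge of the notch (540,232), but part of that is parallax. I'll measure the gap in 3D from the saved frames.

```bash
cat > gap.py <<'E'
from h import *
import sys
from scipy.optimize import least_squares
for n in sys.argv[1:]:
    z=np.load(n+'.npz');im,P=z['im'],z['P'];h=cv2.cvtColor(im,cv2.COLOR_RGB2HSV)
    zt=float(np.median(P[...,2][(h[...,1]>120)&(abs(h[...,0].astype(int)-107)<12)&(P[...,2]>.04)&(P[...,2]<.065)]))
    r=np.linalg.norm(P[...,:2]-[.538,.0823],axis=-1)
    hub=(r<.02)&(h[...,1]<70)&(abs(P[...,2]-zt)<.003)
    c=P[hub][:,:2]; hc=cv2.minAreaRect(c.astype('f4'))
    bl=((h[...,1]>90)&(abs(h[...,0].astype(int)-107)<14)&(abs(P[...,2]-zt)<.0025))
    e=P[bl&(r>.046)][:,:2]
    B=P[bl&(r>.03)][:,:2]; a0=np.arctan2(*(B-[.538,.0823]).T[::-1]);rim=[B[k][np.argmax(np.linalg.norm(B[k]-[.538,.0823],axis=1))] for k in [np.nonzero((a0>t)&(a0<t+.05))[0] for t in np.arange(-3.1,3.1,.05)] if len(k)>3]
    f=least_squares(lambda q:np.hypot(*(np.array(rim)-q[:2]).T)-q[2],[.538,.0823,.05],loss='soft_l1',f_scale=.0005).x
    g=(h[...,1]<60)&(abs(P[...,2]-.014)<.004)&(r<.078)
    print(n,'zt',round(zt,4),'hub',np.round(hc[0],4),np.round(hc[1],4),'rim',f.round(4))
    C=f[:2]
    q=P[...,:2]-C;ang=np.degrees(np.arctan2(q[...,1],q[...,0]));rr=np.hypot(q[...,0],q[...,1])
    for lo in(.039,.042,.045):
        m=bl&(rr>lo)&(rr<lo+.003);s=np.sort(ang[m]);j=np.argmax(np.diff(s));print(' gap',lo,s[j].round(1),s[j+1].round(1),'mid',(s[j]+s[j+1])/2)
    y=(h[...,0]>15)&(h[...,0]<33)&(h[...,1]>130)&(h[...,2]>90)
    k=y&(abs(P[...,2]-.04)<.0025)&(rr<.07)&(rr>.052);print(' key',ang[k].min(),ang[k].max(),np.median(ang[k]),'line',np.median(ang[y&(rr<.045)&(abs(P[...,2]-zt)<.003)]))
    k=y&(abs(P[...,2]-.03)<.0025)&(rr<.054);print(' inner key',k.sum(),(np.median(ang[k]),ang[k].min(),ang[k].max()) if k.any() else '')
E
python3 gap.py w2 w3 w7
```

```text
w2 zt 0.0556 hub [0.5371 0.0828] [0.026  0.0266] rim [0.5373 0.0826 0.0493]
 gap 0.039 -65.9 -48.7 mid -57.256320368368215
 gap 0.042 -2.4 13.6 mid 5.631190519158055
 gap 0.045 -2.8 13.9 mid 5.539392081951542
 key -58.1553165960055 -51.26984241952914 -54.69059167462562 line 5.781570948551091
 inner key 47 (np.float64(-54.99140094726676), np.float64(-58.7456855099403), np.float64(-50.82027522085453))
w3 zt 0.0554 hub [0.5372 0.0828] [0.0264 0.0262] rim [0.5373 0.0827 0.0496]
 gap 0.039 -65.3 -48.8 mid -57.0684927125716
 gap 0.042 -2.1 13.8 mid 5.863534725230924
 gap 0.045 -2.3 13.9 mid 5.795828080061875
 key -58.158211532673924 -50.80586081174702 -54.555380207081534 line 6.152632608867764
 inner key 0 
w7 zt 0.0555 hub [0.5384 0.0823] [0.0264 0.0263] rim [0.5384 0.0823 0.0497]
 gap 0.039 -128.5 -111.7 mid -120.09743838917237
 gap 0.042 -65.4 -49.2 mid -57.2614709621683
 gap 0.045 -65.4 -48.7 mid -57.00710997691128
 key -59.24941437806455 -51.352819978649954 -55.300419020083865 line -56.84212271189825
 inner key 37 (np.float64(-58.53179383097759), np.float64(-59.680900494402046), np.float64(-57.44282923046002))
```

The notch mid is at -57.1° and the key at -55.2°, so it overshot about 1.9°. That would probably fit, but I'll nudge the stud back about 1 mm from the other side.

Request:
{"fn": "jog_arm", "kwargs": {
  "increments": [
    {"dx": 0.95,"dy": -0.1,"dz": 0,"rx": 0,"ry": 0,"rz": 0,"claw": 0},
    {"dx": 0.95,"dy": 0,"dz": 0,"rx": 0,"ry": 0,"rz": 0,"claw": 0},
    {"dx": 0.95,"dy": 0,"dz": 0,"rx": 0,"ry": 0,"rz": 0,"claw": 0},
    {"dx": 0,"dy": 0,"dz": 0,"rx": 0,"ry": 0,"rz": 0,"claw": 0},
    {"dx": 0,"dy": 0,"dz": 0.8,"rx": 0,"ry": 0,"rz": 0,"claw": 0},
    {"dx": 0,"dy": 0,"dz": 0.8,"rx": 0,"ry": 0,"rz": 0,"claw": 0},
    {"dx": 0,"dy": 0,"dz": 0.4,"rx": 0,"ry": 0,"rz": 0,"claw": 0},
    {"dx": 0,"dy": 0,"dz": 0,"rx": 0,"ry": 0,"rz": 0,"claw": 0},
    {"dx": -0.1,"dy": 0,"dz": 0,"rx": 0,"ry": 0,"rz": 0,"claw": 0},
    {"dx": -0.1,"dy": 0,"dz": 0,"rx": 0,"ry": 0,"rz": 0,"claw": 0},
    {"dx": -0.1,"dy": 0,"dz": 0,"rx": 0,"ry": 0,"rz": 0,"claw": 0},
    {"dx": -0.05,"dy": 0,"dz": 0,"rx": 0,"ry": 0,"rz": 0,"claw": 0},
    {"dx": 0,"dy": 0,"dz": 0,"rx": 0,"ry": 0,"rz": 0,"claw": 0},
    {"dx": 0,"dy": 0,"dz": 0,"rx": 0,"ry": 0,"rz": 0,"claw": 0}
  ]
}}

```text
time: 12.7
tool_pos: [0.537, 0.1198, 0.0855]
tcp_rot: [0.97, 0.243, 0.0, -0.0]
force: [0.8, 0.5, 0.4]
opening: -0.0
grip_force: 0.5
```

```bash
python3 look.py w8; python3 gap.py w8
```

```text
12.7 [0.537  0.1198 0.0855] [0.882 0.472 0.001] [ 0.22  0.43 -0.36  0.78  0.    2.87] [0.8 0.5 0.4]
top z 0.05537347454903936 ((0.5391550660133362, 0.08212193846702576), 0.05030936747789383)
key 342 [0.5745 0.0338 0.0397] ang -53.8 r 0.0599 px 498.0 299.0
keytop 268 [0.5738 0.0335 0.0401] ang -54.5 r 0.0596 px 498.0 301.0
line 115 [0.5543 0.0582 0.0559] ang -57.7 r 0.0283 px 448.0 328.0
stud 333 [0.546  0.1242 0.0752] ang 80.7 r 0.0427 px 322.0 307.0
studtop 220 [0.5461 0.1242 0.0738] ang 80.6 r 0.0426 px 322.0 306.0
w8 zt 0.0554 hub [0.5386 0.0823] [0.0258 0.0259] rim [0.5388 0.0827 0.0496]
 gap 0.039 -65.5 -50.8 mid -58.14467379464378
 gap 0.042 -65.3 -49.7 mid -57.469466952778845
 gap 0.045 -65.3 -50.5 mid -57.925390087405546
 key -58.9813079835803 -50.936537388044634 -54.547177374908685 line -57.851758839551216
 inner key 0
```

Request:
{"fn": "jog_arm", "kwargs": {
  "increments": [
    {"dx": -0.04,"dy": 0,"dz": 0,"rx": 0,"ry": 0,"rz": 0,"claw": 0},
    {"dx": -0.04,"dy": 0,"dz": 0,"rx": 0,"ry": 0,"rz": 0,"claw": 0},
    {"dx": 0,"dy": 0,"dz": 0,"rx": 0,"ry": 0,"rz": 0,"claw": 0},
    {"dx": 0,"dy": 0,"dz": 0,"rx": 0,"ry": 0,"rz": 0,"claw": 0}
  ]
}}

```text
time: 13.25
tool_pos: [0.5354, 0.119, 0.0854]
tcp_rot: [0.97, 0.243, 0.0, -0.0]
force: [-0.8, 0.8, 1.0]
opening: -0.0002
grip_force: 0.8
```

```bash
python3 look.py w9|head -1; python3 gap.py w9
```

```text
13.25 [0.5354 0.119  0.0854] [0.882 0.472 0.   ] [ 0.22  0.42 -0.36  0.78  0.    2.87] [-0.8  0.8  1. ]
w9 zt 0.0554 hub [0.5379 0.0818] [0.0267 0.0263] rim [0.5381 0.0823 0.0496]
 gap 0.039 -64.4 -48.6 mid -56.45589290060765
 gap 0.042 -64.4 -48.1 mid -56.26230556369746
 gap 0.045 -63.5 -48.9 mid -56.22329414940363
 key -58.75971209262736 -50.45876753694491 -53.85538751725978 line -55.90780999384446
 inner key 0
```

Request:
{"fn": "jog_arm", "kwargs": {
  "increments": [
    {"dx": -0.04,"dy": 0,"dz": 0,"rx": 0,"ry": 0,"rz": 0,"claw": 0},
    {"dx": 0,"dy": 0,"dz": 0,"rx": 0,"ry": 0,"rz": 0,"claw": 0},
    {"dx": 0,"dy": 0,"dz": 0,"rx": 0,"ry": 0,"rz": 0,"claw": 0},
    {"dx": 0.3,"dy": 0,"dz": 0,"rx": 0,"ry": 0,"rz": 0,"claw": 0},
    {"dx": 0,"dy": 0,"dz": -1,"rx": 0,"ry": 0,"rz": 0,"claw": 0},
    {"dx": 0,"dy": 0,"dz": -1,"rx": 0,"ry": 0,"rz": 0,"claw": 0},
    {"dx": -0.9,"dy": 0,"dz": -0.5,"rx": 0,"ry": 0,"rz": 0,"claw": 0},
    {"dx": -0.9,"dy": 0,"dz": -0.5,"rx": 0,"ry": 0,"rz": 0,"claw": 0},
    {"dx": 0,"dy": 0,"dz": 0,"rx": 0,"ry": 0,"rz": 0,"claw": 0},
    {"dx": 0,"dy": 0,"dz": 0,"rx": 0,"ry": 0,"rz": 0,"claw": 0}
  ]
}}

```text
time: 14.55
tool_pos: [0.5078, 0.1042, 0.1451]
tcp_rot: [0.97, 0.243, 0.0, -0.0]
force: [0.8, 1.1, 0.1]
opening: -0.0
grip_force: 0.0
```

```bash
python3 look.py w10; python3 gap.py w10
```

```text
14.55 [0.5078 0.1042 0.1451] [0.882 0.471 0.   ] [ 0.2   0.32 -0.35  0.9   0.    2.85] [0.8 1.1 0.1]
top z 0.05548670840047645 ((0.5374994874000549, 0.08134029060602188), 0.05026388168334961)
key 261 [0.5726 0.0345 0.0399] ang -53.1 r 0.0585 px 460.0 210.0
keytop 187 [0.573  0.0335 0.0401] ang -53.5 r 0.0596 px 462.0 211.0
line 74 [0.5543 0.0582 0.0558] ang -54.0 r 0.0286 px 420.0 225.0
stud 637 [0.5198 0.1104 0.073 ] ang 121.4 r 0.034 px 317.0 243.0
studtop 511 [0.5185 0.1097 0.0733] ang 123.7 r 0.0341 px 317.0 246.0
w10 zt 0.0555 hub [0.5376 0.0816] [0.026  0.0263] rim [0.5375 0.0815 0.0497]
 gap 0.039 121.2 141.2 mid 131.18552565445285
 gap 0.042 -62.8 -45.1 mid -53.95008040857132
 gap 0.045 -62.4 -45.9 mid -54.17706857695128
 key -58.22213346315133 -50.05858123716237 -53.81194298701252 line -54.17811228399407
 inner key 24 (np.float64(-57.38233324164565), np.float64(-58.51755832758425), np.float64(-55.959120682227685))
```

The notch (-54.1°) now matches the key (-53.8°). Moving over the centre and down to just above the top.

Request:
{"fn": "jog_arm", "kwargs": {
  "increments": [
    {"dx": 0.4,"dy": 0.85,"dz": 0,"rx": 0,"ry": 0,"rz": 0,"claw": 0},
    {"dx": 0.4,"dy": 0.85,"dz": 0,"rx": 0,"ry": 0,"rz": 0,"claw": 0},
    {"dx": 0,"dy": 0,"dz": 0.8,"rx": 0,"ry": 0,"rz": 0,"claw": 0},
    {"dx": 0,"dy": 0,"dz": 0.8,"rx": 0,"ry": 0,"rz": 0,"claw": 0},
    {"dx": 0,"dy": 0,"dz": 0.8,"rx": 0,"ry": 0,"rz": 0,"claw": 0},
    {"dx": 0,"dy": 0,"dz": 0.4,"rx": 0,"ry": 0,"rz": 0,"claw": 0},
    {"dx": 0,"dy": 0,"dz": 0.35,"rx": 0,"ry": 0,"rz": 0,"claw": 0},
    {"dx": 0,"dy": 0,"dz": 0,"rx": 0,"ry": 0,"rz": 0,"claw": 0},
    {"dx": 0,"dy": 0,"dz": 0,"rx": 0,"ry": 0,"rz": 0,"claw": 0}
  ]
}}

```text
time: 15.72
tool_pos: [0.5387, 0.082, 0.0827]
tcp_rot: [0.97, 0.243, 0.0, 0.0]
force: [0.3, -0.0, 0.3]
opening: 0.0
grip_force: 0.0
```

```bash
python3 look.py w11; python3 gap.py w11
```

```text
15.725 [0.5387 0.082  0.0827] [0.882 0.472 0.001] [ 0.15  0.42 -0.38  0.77 -0.    2.8 ] [ 0.3 -0.   0.3]
top z 0.05544482101013673 ((0.5374360084533691, 0.08140447735786438), 0.050399910658597946)
key 498 [0.5733 0.0348 0.0397] ang -52.4 r 0.0588 px 433.0 272.0
keytop 330 [0.5734 0.0337 0.0401] ang -53.0 r 0.0597 px 436.0 274.0
line 121 [0.5547 0.0584 0.0559] ang -53.1 r 0.0287 px 379.0 299.0
stud 1858 [0.5236 0.107  0.0728] ang 118.4 r 0.0291 px 261.0 322.0
studtop 1252 [0.5217 0.1072 0.0732] ang 121.3 r 0.0302 px 258.0 327.0
w11 zt 0.0555 hub [0.5437 0.0849] [0.0126 0.0257] rim [0.5381 0.082  0.0494]
 gap 0.039 122.4 152.7 mid 137.53165738491342
 gap 0.042 129.1 152.1 mid 140.59144117008105
 gap 0.045 -62.8 -46.7 mid -54.75523949300273
 key -58.93929725757473 -50.60083414829535 -53.98382775157639 line -55.44692128317388
 inner key 0
```

Still aligned. Press: about 5 mm to contact, then 8 mm down, a little at a time.

Request:
{"fn": "jog_arm", "kwargs": {
  "increments": [
    {"dx": 0,"dy": 0,"dz": 0.1,"rx": 0,"ry": 0,"rz": 0,"claw": 0},
    {"dx": 0,"dy": 0,"dz": 0.1,"rx": 0,"ry": 0,"rz": 0,"claw": 0},
    {"dx": 0,"dy": 0,"dz": 0.1,"rx": 0,"ry": 0,"rz": 0,"claw": 0},
    {"dx": 0,"dy": 0,"dz": 0.1,"rx": 0,"ry": 0,"rz": 0,"claw": 0},
    {"dx": 0,"dy": 0,"dz": 0,"rx": 0,"ry": 0,"rz": 0,"claw": 0}
  ]
}}

```text
time: 16.4
tool_pos: [0.5382, 0.082, 0.0743]
tcp_rot: [0.97, 0.243, 0.0, -0.0]
force: [-1.2, 0.0, 2.0]
opening: 0.0001
grip_force: 1.2
```

Request:
{"fn": "jog_arm", "kwargs": {
  "increments": [
    {"dx": 0,"dy": 0,"dz": 0.08,"rx": 0,"ry": 0,"rz": 0,"claw": 0},
    {"dx": 0,"dy": 0,"dz": 0.08,"rx": 0,"ry": 0,"rz": 0,"claw": 0},
    {"dx": 0,"dy": 0,"dz": 0,"rx": 0,"ry": 0,"rz": 0,"claw": 0}
  ]
}}

```text
time: 16.77
tool_pos: [0.5382, 0.082, 0.0709]
tcp_rot: [0.97, 0.243, -0.0, -0.0]
force: [-0.8, 0.4, 2.7]
opening: 0.0001
grip_force: 1.2
```

Request:
{"fn": "jog_arm", "kwargs": {
  "increments": [
    {"dx": 0,"dy": 0,"dz": 0.06,"rx": 0,"ry": 0,"rz": 0,"claw": 0},
    {"dx": 0,"dy": 0,"dz": 0.06,"rx": 0,"ry": 0,"rz": 0,"claw": 0},
    {"dx": 0,"dy": 0,"dz": 0,"rx": 0,"ry": 0,"rz": 0,"claw": 0}
  ]
}}

```text
time: 17.15
tool_pos: [0.5383, 0.082, 0.069]
tcp_rot: [0.97, 0.243, 0.0, -0.0]
force: [-1.7, -0.1, 6.5]
opening: 0.0001
grip_force: 3.0
```

```bash
python3 look.py w12|head -4; python3 gap.py w12
```

```text
17.15 [0.5383 0.082  0.069 ] [0.882 0.472 0.   ] [ 0.15  0.44 -0.39  0.74  0.    2.8 ] [-1.7 -0.1  6.5]
top z 0.04740484029968156 ((0.5375782251358032, 0.08139336109161377), 0.05028936266899109)
key 644 [0.573  0.0353 0.0394] ang -52.5 r 0.0582 px 442.0 283.0
keytop 377 [0.5735 0.0337 0.04  ] ang -53.0 r 0.0597 px 446.0 286.0
w12 zt 0.0474 hub [0.5449 0.0856] [0.0097 0.0242] rim [0.5387 0.0824 0.0488]
 gap 0.039 122.9 154.6 mid 138.77870726938534
 gap 0.042 -63.5 -48.2 mid -55.86221067652274
 gap 0.045 -149.4 -90.8 mid -120.07427699720253
 key -59.286377545711446 -51.00475442827341 -54.654372507721355 line -56.76667307408886
 inner key 26 (np.float64(-53.864181093918724), np.float64(-59.60753982798204), np.float64(-51.27678615311962))
```

Top reads 47.4 mm, the same 0.4 mm above nominal as before, so it is essentially home. I'll press firmly once more, then lift straight off and check.

Request:
{"fn": "jog_arm", "kwargs": {
  "increments": [
    {"dx": 0,"dy": 0,"dz": 0.06,"rx": 0,"ry": 0,"rz": 0,"claw": 0},
    {"dx": 0,"dy": 0,"dz": 0.06,"rx": 0,"ry": 0,"rz": 0,"claw": 0},
    {"dx": 0,"dy": 0,"dz": 0,"rx": 0,"ry": 0,"rz": 0,"claw": 0}
  ]
}}

```text
time: 17.58
tool_pos: [0.5384, 0.082, 0.0688]
tcp_rot: [0.97, 0.243, 0.001, 0.0]
force: [-6.3, -1.0, 22.2]
opening: 0.0001
grip_force: 11.0
```

Force rose to 22 N while moving only 0.2 mm, so it's on the hard stop. Lifting off.

Request:
{"fn": "jog_arm", "kwargs": {
  "increments": [
    {"dx": 0,"dy": 0,"dz": -0.2,"rx": 0,"ry": 0,"rz": 0,"claw": 0},
    {"dx": 0,"dy": 0,"dz": -0.5,"rx": 0,"ry": 0,"rz": 0,"claw": 0},
    {"dx": 0,"dy": 0,"dz": -1,"rx": 0,"ry": 0,"rz": 0,"claw": 0},
    {"dx": 0,"dy": 0,"dz": -1,"rx": 0,"ry": 0,"rz": 0,"claw": 0},
    {"dx": 0,"dy": 0,"dz": -1,"rx": 0,"ry": 0,"rz": 0,"claw": 0},
    {"dx": -0.9,"dy": -0.5,"dz": -0.5,"rx": 0,"ry": 0,"rz": 0,"claw": 0},
    {"dx": -0.9,"dy": -0.5,"dz": 0,"rx": 0,"ry": 0,"rz": 0,"claw": 0},
    {"dx": -0.9,"dy": 0,"dz": 0,"rx": 0,"ry": 0,"rz": 0,"claw": 0},
    {"dx": 0,"dy": 0,"dz": 0,"rx": 0,"ry": 0,"rz": 0,"claw": 0},
    {"dx": 0,"dy": 0,"dz": 0,"rx": 0,"ry": 0,"rz": 0,"claw": 0}
  ]
}}

```text
time: 18.82
tool_pos: [0.4821, 0.0743, 0.1504]
tcp_rot: [0.97, 0.243, 0.001, 0.0]
force: [-0.1, 0.8, -0.2]
opening: 0.0001
grip_force: 0.0
```

```bash
python3 look.py w13; python3 gap.py w13
```

```text
18.825 [0.4821 0.0743 0.1504] [0.882 0.472 0.001] [ 0.15  0.27 -0.41  0.89  0.    2.8 ] [-0.1  0.8 -0.2]
top z 0.04744558161970466 ((0.5371643900871277, 0.0817575752735138), 0.049972616136074066)
key 316 [0.5715 0.0355 0.0398] ang -53.4 r 0.0576 px 439.0 152.0
keytop 206 [0.5726 0.0335 0.0402] ang -53.8 r 0.0599 px 443.0 152.0
line 79 [0.5544 0.0582 0.0477] ang -53.8 r 0.0291 px 396.0 160.0
stud 488 [0.5187 0.109  0.0651] ang 124.1 r 0.0329 px 293.0 176.0
studtop 500 [0.5185 0.1094 0.0652] ang 123.9 r 0.0333 px 292.0 177.0
w13 zt 0.0474 hub [0.5372 0.0816] [0.0262 0.0262] rim [0.5374 0.082  0.0493]
 gap 0.039 -126.3 -108.5 mid -117.37807587347308
 gap 0.042 -63.0 -45.6 mid -54.31135986621301
 gap 0.045 -62.9 -46.0 mid -54.40642554493848
 key -58.151005936974556 -50.50202726549553 -54.25820285605917 line -54.46712629745282
 inner key 233 (np.float64(-54.25924007051247), np.float64(-59.57236400903656), np.float64(-50.13776800514733))
```

View pics/w13.png

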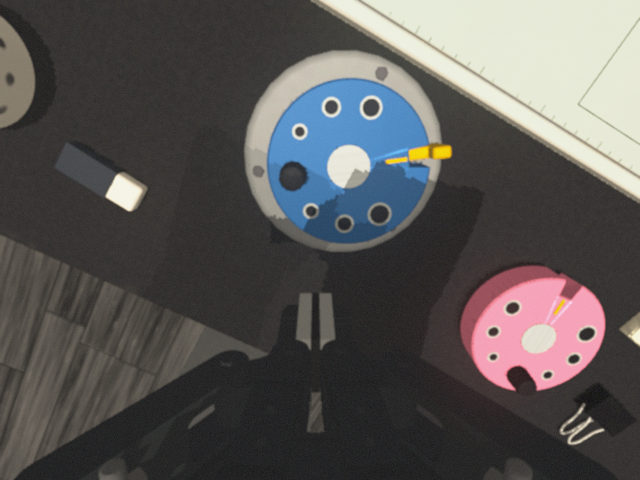

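The key (430,153) sits centred in the notch, the disc is flat at home height, and the hand is clear.

```bash
python3 -c "
from rig import arm
print(arm.job_done())"
```

```text
the job is handed in; nothing more can be done
None
```

I turned the blue disc until its notch stood over the yellow key, pressed it fully home (top at about 47 mm) and took the hand clear; the job was handed in at about 19 s, with no verdict returned.

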